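# Square up a seed plate on the light box

### The arm

A 6-joint arm with a two-finger parallel gripper is mounted at the origin on the work surface. World frame = base frame: x ahead of the robot, y to its left, z up, the work surface at z = 0. Lengths are in m, angles in rad, forces in N, time in s.
With the tool pointing down it reaches from about 0.375 to 0.975 m from the base axis. Payload 3.8 kg.
Tool frame: the origin (TCP) lies where the fingers leave the gripper's body, on its centre line; the fingertips stand 73 mm ahead of it and the grasp point (between the pads) lies 54 mm ahead of it; z points along the fingers, y is the line along which they close (so a half turn about z gives the same grasp; the last joint's range is limited). The gripper opens to 85 mm and grips with 20 to 120 N. Pads are 22 mm wide; open, the fingers measure 114 mm over their backs; the gripper's body (76 mm by 85 mm) begins 54 mm behind the grasp point. The pads swing forward as they close: fully open they stand 13 mm farther back than shut.
Start: joints at [1.158, 0.264, 1.604, -0, 1.274, -0.037], TCP at [0.248, 0.628, 0.304] pointing down, gripper open.
Joint ranges: [-2.63, 2.63], [-0.94, 2.18], [0.31, 2.57], [-1.31, 4.45], [0, 2.66], [-2.55, 2.55]. Speed limits (rad/s): [2.57, 2.57, 3.14, 3.14, 3.14, 3.14].

### API

Orientations are given as a rotation vector (axis times angle).
In Python, from workcell import read_state, viewer, bot gives the robot as it stands.
- The arm moves only by the tool jog_arm, never from a script. Its argument "increments" is a list that holds one entry, the list of rows, each a list of 7 numbers: the shift along the tool's x, y, z in units of 30 mm (1.0 is 30 mm), then the turn, a rotation vector about the tool's x, y, z in units of 6 degrees (1.0 is 6 degrees), then the opening, from -1 (shut) to 1 (fully open). A call has exactly 5 rows; each row shifts and turns the commanded pose from where the row before left it, along the tool's axes as they then stand; what a row does not reach is not made up. A row lasts 1/12 s, in which the tool goes at most 41.7 mm and 7.16 degrees, less where a joint would pass 70% of its speed; a pose out of reach is approached as far as the arm can. A call is refused whole if a number of a shift passes 1 or a number of a turn 1, either way. A call with a gripper value outside its range is refused whole. The fingers move at their own pace and stop on an object; "force" is the grip in N (left out, the last holds). Time passes only in rows, so rows that do not move let the fingers close, or fill a call up. It gives the time, the measured TCP pose, the force, the opening and the grip force at its end, in the units of the state.
- read_state(): the state, without advancing time (a new reading comes with each control period).
- viewer.read_camera(name): name is "side" or "top"; returns (picture, depth): 420x560x3 uint8, blue, green, red; 420x560 float32, m along the optical axis (not along the pixel's ray), 0 where there is no reading.
- viewer.camera_params(name): a dict with "fx", "fy", "cx", "cy" (pixels), "k1" (the pictures are not rectified: a ray, as slopes to the right and down, at radius r is drawn at 1 + k1 r^2 times it, then the intrinsics apply), "R" (3x3) and "t" (3): a world point X has camera coordinates R X + t. Camera axes: x right, y down, z forward; pixel columns grow to the right and rows downward; lengths in m; the calibration is good to about 2 mm. A picture is of the moment at which its call begins. camera_params takes no time and is no camera call.
- bot.finish_job(): hands the job in; it is judged then, once.
The state is a dict: "time": time; "q": joint angles; "joint_vel": joint speeds; "joint_torque": joint torques, N m; "tool_pos": TCP position; "tcp_rot": TCP orientation; "wrist_force": force on the tool from outside, world axes, zero at the start; "torque": the same for the moment, N m; "width": opening from 0.0 (shut) to 1.0 (fully open); "grip_force": force on a finger pad.
Only numpy, scipy, OpenCV 4.12 (cv2) and the standard library are available. Lean on these libraries where they do the work, as an engineer would, in place of code of your own. Each camera call takes 0.05 s, during which the arm holds its last target. There are 200 camera calls.

### The job

Take the yellow-handled pusher from the purple rack and, touching the glass only with its tip, gently nudge the teal seed plate square into the corner of the light box's stops: first bring its long edge flush against the long stop and press lightly for a moment so that it beds, then slide it along that stop until it bears lightly on the short stop too, holding a moment again. Leave the plate flush against both stops, stand the pusher back in a free hole of the rack, fully down, and leave everything else alone.

Things in the scene. Friction and masses are not known exactly. Their poses are not given: they have to be found in the camera images.
- lightbox: Grey light box, fixed, 260 (x) x 340 (y) x 30 mm high, white opal window. Origin: centre of its underside; flat top at z = 30 mm. Two black bars, 10 mm high and 16 mm wide, clamped on its top, form a square corner: the long stop (170 mm) along its far (+x) side, the short stop (110 mm) along its left (+y) side. They hold firm.
- corner (a point): Corner of the stops at their outermost setting (light box local 85, 125, 30 mm; axes as the light box). Each stop slides in slots and is clamped 0 to 10 mm inward of this, square, differently each time: the setting is not reported. Long stop's inner face: local x = -10 to 0 mm here, spanning y = -179 to -9; short stop's: y = -10 to 0 mm, spanning x = -118 to -8.
- plate: Teal seed plate: kernels sealed between two panes of glass, 90 (x) x 120 (y) x 8 mm, about 0.2 kg, loose and askew on the light box, 8 to 65 mm short of both stops. Origin: centre of underside. Long +x edge goes to the long stop, +y edge to the short stop. Slides easily (friction about 0.25). Beds when pressed on a stop with about 5 N (3 or more) for half a second; chips if the pusher presses over 10 N.
- pusher: Pusher with yellow handle, 80 mm tall, 60 g, standing upright in one of the rack's three holes. Origin: centre of its lower end, z up along it. From the lower end: white plastic tip 12 mm diameter to 12 mm; 10 mm steel rod to 20 mm; square handle 18 x 18 mm from 20 to 80 mm, its flats facing its own x and y, its shoulder resting on the rack's deck.
- pusher_tip (a point): Centre of the lower end of the pusher's white tip.
- rack: Purple two-deck tool rack, fixed, 60 (x) x 150 (y) x 25 mm high. Origin: centre of its underside. Three holes of 15 mm diameter in its 8 mm top deck, at local y = -45, 0, 45 mm. A tool put away stands with its lower end 5 mm above the rack's underside.
- scraper: Scraper with green handle, same handle and height as the pusher, in another hole. Origin: lower end. Leave alone.
- probe: Pointed probe with orange handle, same handle and height, in another hole. Origin: lower end. Leave alone.
- dishes_tall: Stack of five round culture dishes, 90 mm diameter, 83 mm high, left of the light box. Origin: centre of underside. Leave alone.
- dishes_mid: Stack of three dishes, 90 mm diameter, 51 mm high, beyond the rack on the right. Origin: centre of underside. Leave alone.
- dishes_low: Stack of two dishes, 90 mm diameter, 34 mm high, left of the light box. Origin: centre of underside. Leave alone.
- marker: Green marker pen, 130 mm long, lying on the bench beyond the rack. Origin: under its middle. Leave alone.
- bottle: White bottle with blue cap, 60 mm diameter, 150 mm high, to the right of the rack. Origin: centre of underside. Leave alone.
Not all that is in view belongs to the job. Of the things that look like the rack, take the one that is farthest to the robot's left at the start.

How it is judged:
By the outcome, as a careful person would: the job done as asked, in the order asked, and still so for the second after the job is handed in, with the robot touching nothing.
It also fails if it takes over 67 s, if anything falls off the work surface, if the arm or the gripper's body presses on something with over 40 N, if the wrist force passes 120 N, or if a joint passes its speed limit or range.

## Working session

There is one attempt and no reset: what is moved stays moved. The work goes in short steps, Python scripts to look and compute and a tool call to move; the robot and the scene stay as the last step left them, time stands still between calls to the robot, and variables do not carry over. Pictures are saved under pics/ and viewed, at most 10 in all, crops included, and the job is handed in when it is done.

Besides the shell and the picture viewer there is one more tool, called after "Emit:" in YAML: its name, and indented under it one key for each argument. jog_arm: Moves the arm, as the interface text tells. Its arguments: {"type":"object","properties":{"increments":{"type":"array","items":{"type":"array","items":{"type":"array","items":{"type":"number"}}}},"force":{"type":"number"}},"required":["increments"]}

```bash
ls; mkdir -p pics
python3 - <<'E'
from workcell import read_state, viewer, bot
import cv2,numpy as np
print(read_state())
for n in("top","side"):
    p,d=viewer.read_camera(n); cv2.imwrite(f"pics/{n}0.png",p); np.savez(f"{n}0.npz",p=p,d=d); print(n,viewer.camera_params(n))
E
```

```text
pics
{'time': 0.0, 'q': array([ 1.15809376e+00,  2.64756662e-01,  1.60539214e+00,  3.24185942e-05,
        1.27372096e+00, -3.69098138e-02]), 'joint_vel': array([ 0.00012176,  0.00048347, -0.00132754, -0.00072835,  0.00097409,
       -0.00013935]), 'joint_torque': array([-1.57547802e-04, -5.15110373e+01, -3.67316401e+01, -1.30831522e-04,
        1.30144510e-02, -9.88050601e-06]), 'tool_pos': array([0.24749811, 0.62736288, 0.3025497 ]), 'tcp_rot': array([-0.58674049, -3.08576555,  0.00347543]), 'wrist_force': array([ 0.884497  ,  0.24063119, -0.50438058]), 'torque': array([ 0.05906253, -0.00544384, -0.01120004]), 'grip_force': 0.0, 'width': 1.0065882041398642}
top {'fx': 518.009745350117, 'fy': 518.009745350117, 'cx': 278.96875047209227, 'cy': 206.2706226879743, 'k1': -0.1506028310282627, 'R': array([[ 0.0228167 , -0.99972657,  0.00511726],
       [-0.98675067, -0.02334238, -0.16055603],
       [ 0.16063158, -0.0013861 , -0.98701346]]), 't': array([-0.02568545,  0.52774115,  1.52598636])}
side {'fx': 385.3305903347623, 'fy': 385.3305903347623, 'cx': 282.39241101899717, 'cy': 215.28375682628206, 'k1': 0.006868434471322879, 'R': array([[ 0.97857832, -0.20448513, -0.02388123],
       [-0.11979833, -0.47125204, -0.87382485],
       [ 0.16743011,  0.85796699, -0.485654  ]]), 't': array([-0.51389567,  0.10966722,  0.9864307 ])}
```

View pics/top0.png

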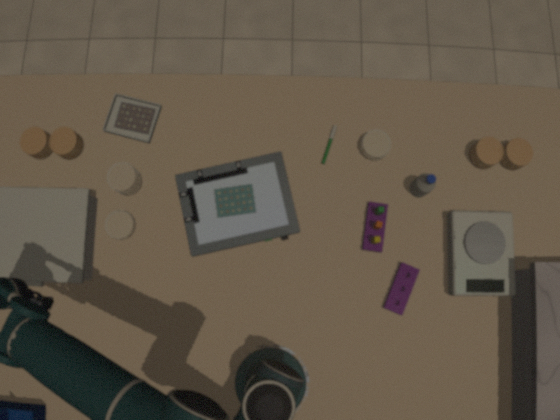

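View pics/side0.png

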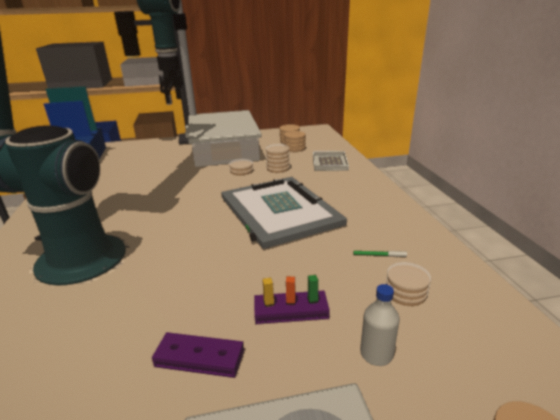

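The top view shows the light box around (237,203), with its long stop around (220,174), short stop around (192,205) and the plate around (235,201). The rack with tools is at (375,227): yellow (376,240), orange (377,225), green (379,210). The empty decoy rack is at (401,288). I'll enlarge these.

```bash
cat > h.py <<'E'
from workcell import read_state, viewer, bot
import cv2,numpy as np
from scipy.spatial.transform import Rotation as Ro
def px2w(n,uv,z):
    c=viewer.camera_params(n); uv=np.atleast_2d(uv).astype(float)
    d=(uv-[c['cx'],c['cy']])/[c['fx'],c['fy']]
    s=d.copy()
    for _ in range(30): s=d/(1+c['k1']*(s**2).sum(1,keepdims=True))
    R,t=c['R'],c['t']; o=-R.T@t
    r=np.c_[s,np.ones(len(s))]@R
    return o+r*((z-o[2])/r[:,2])[:,None]
def w2px(n,X):
    c=viewer.camera_params(n); Y=np.atleast_2d(X)@c['R'].T+c['t']; s=Y[:,:2]/Y[:,2:]
    s=s*(1+c['k1']*(s**2).sum(1,keepdims=True)); return s*[c['fx'],c['fy']]+[c['cx'],c['cy']]
def crop(p,u0,v0,u1,v1,k,f):
    q=cv2.resize(p[v0:v1,u0:u1],None,fx=k,fy=k,interpolation=cv2.INTER_CUBIC)
    q=cv2.convertScaleAbs(q,alpha=1.4)
    for u in range((u0+9)//10*10,u1,10):
        x=int((u+.5-u0)*k); cv2.line(q,(x,0),(x,6),(0,0,255),1); cv2.putText(q,str(u),(x-10,16),0,.35,(0,0,255),1)
    for v in range((v0+9)//10*10,v1,10):
        y=int((v+.5-v0)*k); cv2.line(q,(0,y),(6,y),(0,0,255),1); cv2.putText(q,str(v),(8,y+4),0,.35,(0,0,255),1)
    cv2.imwrite(f,q)
E
python3 - <<'E'
from h import *
t=np.load("top0.npz")['p']; s=np.load("side0.npz")['p']
crop(t,168,145,308,260,5,'pics/c1.png')
crop(t,350,190,410,265,7,'a.png'); crop(s,240,260,340,335,7,'b.png')
a=cv2.imread('a.png');b=cv2.imread('b.png'); 
k=cv2.resize(b,(380,285*1)); 
cv2.imwrite('pics/c2.png',np.hstack([a,cv2.copyMakeBorder(k,0,a.shape[0]-285,0,0,0)]))
E
```

```text
(no output)
```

View pics/c1.png

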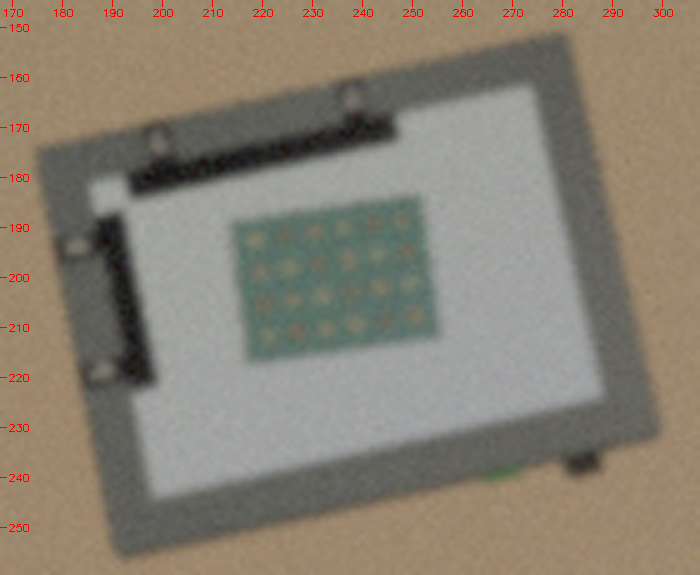

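View pics/c2.png

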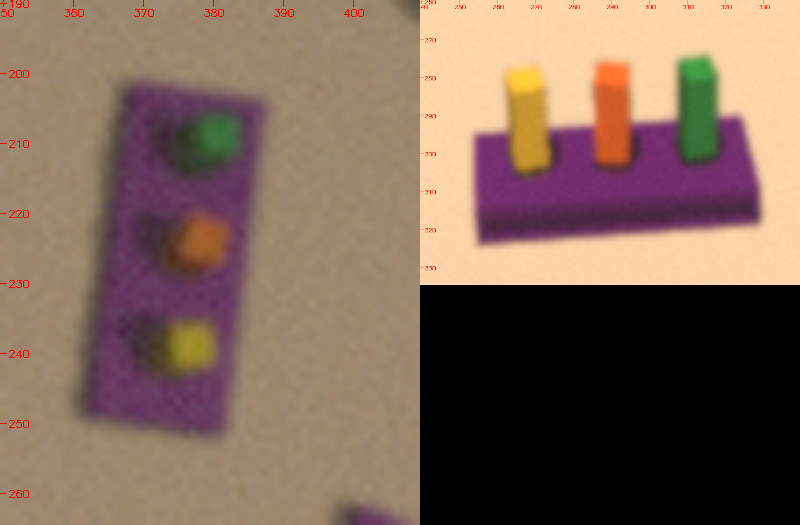

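The crops give clear corners for the light box, the plate and both stops' inner faces. The yellow handle's top is at about (377,239) in the top view.

Run:
```python
from h import *
np.set_printoptions(precision=4,suppress=True)
c=lambda l:np.array(l)/5+[167.5,144.5]
ang=lambda v:np.degrees(np.arctan2(v[1],v[0]))
B=px2w('top',c([(38,148),(567,33),(660,435),(120,557)]),.03); print('box',B,B.mean(0)); 
P=px2w('top',c([(233,222),(420,197),(438,335),(248,361)]),.038); print('plate',P,P.mean(0))
for Q in(B,P):
    print([ang(Q[0]-Q[1]),ang(Q[3]-Q[2]),ang(Q[0]-Q[3])-(-90)-180+90,ang(Q[1]-Q[2])], [np.linalg.norm(Q[i]-Q[(i+1)%4]) for i in range(4)])
L=px2w('top',c([(132,197),(398,138)]),.03); S=px2w('top',c([(124,213),(156,383)]),.03)
print('long',L,ang(L[0]-L[1]),'short',S,ang(S[0]-S[1]))
r=lambda l:np.array(l)/7+[349.5,189.5]
K=px2w('top',r([(125,80),(265,100),(225,435),(82,415)]),.025); print('rack',K,K.mean(0),ang(K[0]-K[3]),ang(K[1]-K[2]))
print('tops',px2w('top',r([(220,133),(205,240),(193,346)]),.085))
sk=lambda l:np.array(l)/3.8+[239.5,259.5]
print('side tops',px2w('side',sk([(104+0,80),(193,75),(277,67)]),.085))
print('side rack',px2w('side',sk([(55,133),(320,117),(338,185),(60,210)]),.025))
# pointcloud check of rack and box from depth
for n in('top','side'):
    z=np.load(n+'0.npz');d=z['d']; uv=np.array([(235,200),(377,239),(378,224),(380,209)]) if n=='top' else np.array([(266,277),(291,275)])
    print(n,d[uv[:,1],uv[:,0]])
print(Ro.from_rotvec(read_state()['tcp_rot']).as_matrix())
```

```text
box [[ 0.6237  0.311   0.03  ]
 [ 0.7043 -0.0155  0.03  ]
 [ 0.4543 -0.0774  0.03  ]
 [ 0.3722  0.2473  0.03  ]] [0.5386 0.1163 0.03  ]
plate [[0.5781 0.1862 0.038 ]
 [0.5963 0.0722 0.038 ]
 [0.5112 0.0586 0.038 ]
 [0.4925 0.1734 0.038 ]] [0.5445 0.1226 0.038 ]
[np.float64(103.86924108466437), np.float64(104.19081228813351), np.float64(14.220012669410949), np.float64(13.914602620806592)] [np.float64(0.33628165128637416), np.float64(0.2576303565528596), np.float64(0.33490212366156985), np.float64(0.25951475950426445)]
[np.float64(99.07199486036433), np.float64(99.24695358293616), np.float64(8.531020847889764), np.float64(9.08949115878512)] [np.float64(0.11549592428935371), np.float64(0.08621414750553431), np.float64(0.11634018705779912), np.float64(0.08657325885116235)]
long [[0.594  0.2506 0.03  ]
 [0.6349 0.0874 0.03  ]] 104.06482552935574 short [[0.5838 0.255  0.03  ]
 [0.4787 0.2301 0.03  ]] 13.341916094055533
rack [[ 0.5542 -0.2856  0.025 ]
 [ 0.5468 -0.348   0.025 ]
 [ 0.3986 -0.3291  0.025 ]
 [ 0.4061 -0.2664  0.025 ]] [ 0.4764 -0.3073  0.025 ] -7.411373495096748 -7.258872100021923
tops [[ 0.5218 -0.3156  0.085 ]
 [ 0.4759 -0.3089  0.085 ]
 [ 0.431  -0.3035  0.085 ]]
side tops [[ 0.4322 -0.3061  0.085 ]
 [ 0.4777 -0.3128  0.085 ]
 [ 0.5216 -0.3166  0.085 ]]
side rack [[ 0.4081 -0.2708  0.025 ]
 [ 0.5542 -0.2918  0.025 ]
 [ 0.5473 -0.346   0.025 ]
 [ 0.4022 -0.3308  0.025 ]]
top [1.5771 1.5147 1.5149 1.5195]
side [0.9031 0.9054]
[[-0.9302  0.367  -0.0008]
 [ 0.367   0.9302 -0.0019]
 [ 0.0001 -0.0021 -1.    ]]
```

Emit:
jog_arm:
  increments:
    - [[0,0,0,0,0,-0.78,1],[0,0,0,0,0,-0.78,1],[0,0,0,0,0,-0.79,1],[-0.64,-0.76,0,0,0,0,1],[-0.64,-0.76,0,0,0,0,1]]
  force: 100

```text
time: 0.52
tool_pos: [0.2792, 0.5778, 0.3029]
tcp_rot: [-0.199, -3.135, 0.002]
wrist_force: [1.1, 0.3, 0.5]
width: 0.996
grip_force: 0.0
```

Emit:
jog_arm:
  increments:
    - [[-0.64,-0.76,0,0,0,0,1],[-0.64,-0.76,0,0,0,0,1],[-0.64,-0.76,0,0,0,0,1],[-0.64,-0.76,0,0,0,0,1],[-0.64,-0.76,0,0,0,0,1]]

```text
time: 0.93
tool_pos: [0.3607, 0.4507, 0.3033]
tcp_rot: [-0.203, -3.134, 0.001]
wrist_force: [-1.0, -0.0, -0.4]
width: 0.997
grip_force: 0.0
```

Emit:
jog_arm:
  increments:
    - [[-0.64,-0.76,0,0,0,0,1],[-0.64,-0.76,0,0,0,0,1],[-0.64,-0.76,0,0,0,0,1],[-0.64,-0.76,0,0,0,0,1],[-0.64,-0.76,0,0,0,0,1]]

```text
time: 1.35
tool_pos: [0.4411, 0.3253, 0.3034]
tcp_rot: [-0.203, -3.134, 0.001]
wrist_force: [0.3, 0.6, -0.4]
width: 1.0
grip_force: 0.0
```

Emit:
jog_arm:
  increments:
    - [[-0.64,-0.76,0,0,0,0,1],[-0.64,-0.76,0,0,0,0,1],[-0.64,-0.76,0,0,0,0,1],[-0.64,-0.76,0,0,0,0,1],[-0.64,-0.76,0,0,0,0,1]]

```text
time: 1.77
tool_pos: [0.5215, 0.1999, 0.3034]
tcp_rot: [-0.204, -3.134, 0.0]
wrist_force: [0.6, -0.3, 0.4]
width: 0.998
grip_force: 0.0
```

```bash
cat >> h.py <<'E'
def go(x,y,z,yaw=None):
    s=read_state(); R=Ro.from_rotvec(s['tcp_rot']); M=R.as_matrix(); d=R.inv().apply(np.array([x,y,z])-s['tool_pos'])
    ya=np.degrees(np.arctan2(M[1,1],M[0,1]))
    np.set_printoptions(precision=4,suppress=True)
    print('t',s['time'],'pos',s['tool_pos'],'yaw',round(ya,2),'tilt',M[:2,2],'F',s['wrist_force'],'w',round(s['width'],3),'g',s['grip_force'],'q6',s['q'][5])
    print('units',d/.03, 'turn z', None if yaw is None else -(yaw-ya)/6)
E
python3 -c "
from h import *
go(.4315,-.304,.25,82.6)"
```

```text
t 1.7667 pos [0.5215 0.1999 0.3034] yaw 82.57 tilt [-0.0008 -0.0002] F [ 0.577  -0.2548  0.4221] w 0.998 g 0.0 q6 -1.1196892788361623
units [  0.8014 -17.0429   1.786 ] turn z -0.005630560796911747
```

Emit:
jog_arm:
  increments:
    - [[0.04,-0.85,0,0,0,0,1],[0.04,-0.85,0,0,0,0,1],[0.04,-0.85,0,0,0,0,1],[0.04,-0.85,0,0,0,0,1],[0.04,-0.85,0,0,0,0,1]]

```text
time: 2.18
tool_pos: [0.4982, 0.0744, 0.3033]
tcp_rot: [-0.203, -3.134, 0.0]
wrist_force: [0.4, -0.6, 0.3]
width: 0.999
grip_force: 0.0
```

Emit:
jog_arm:
  increments:
    - [[0.04,-0.85,0,0,0,0,1],[0.04,-0.85,0,0,0,0,1],[0.04,-0.85,0,0,0,0,1],[0.04,-0.85,0,0,0,0,1],[0.04,-0.85,0,0,0,0,1]]

```text
time: 2.6
tool_pos: [0.4756, -0.0511, 0.3035]
tcp_rot: [-0.203, -3.134, -0.0]
wrist_force: [-0.2, 0.3, -0.2]
width: 0.997
grip_force: 0.0
```

Emit:
jog_arm:
  increments:
    - [[0.04,-0.85,0.1,0,0,0,1],[0.04,-0.85,0.1,0,0,0,1],[0.04,-0.85,0.1,0,0,0,1],[0.04,-0.85,0.1,0,0,0,1],[0.04,-0.85,0.1,0,0,0,1]]

```text
time: 3.02
tool_pos: [0.4532, -0.1767, 0.2883]
tcp_rot: [-0.204, -3.134, -0.0]
wrist_force: [0.4, -0.5, 0.6]
width: 1.001
grip_force: 0.0
```

Emit:
jog_arm:
  increments:
    - [[0.04,-0.86,0.25,0,0,0,1],[0.04,-0.86,0.25,0,0,0,1],[0.04,-0.86,0.25,0,0,0,1],[0.04,-0.86,0.25,0,0,0,1],[0.04,-0.86,0.25,0,0,0,1]]

```text
time: 3.43
tool_pos: [0.4306, -0.3038, 0.2506]
tcp_rot: [-0.204, -3.134, -0.001]
wrist_force: [0.4, -0.1, -0.2]
width: 0.997
grip_force: 0.0
```

```bash
python3 -c "
from h import *
go(.4315,-.304,.109,82.6)
p,d=viewer.read_camera('side'); crop(p,200,190,340,310,5,'pics/s1.png')"
```

```text
t 3.4333 pos [ 0.4306 -0.3038  0.2506] yaw 82.56 tilt [-0.0005  0.0005] F [ 0.3526 -0.0624 -0.1618] w 0.997 g 0.0 q6 -2.1026925861794643
units [-0.0341 -0.0043  4.7202] turn z -0.006876999039813351
```

View pics/s1.png

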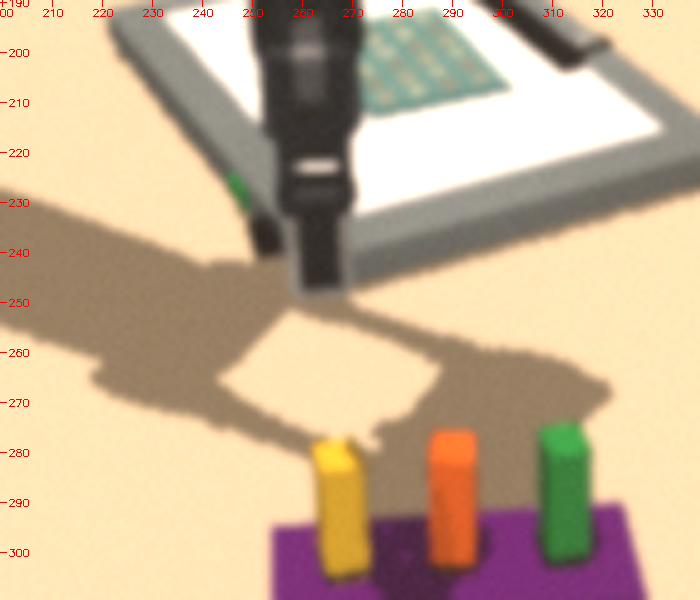

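The side view shows the gripper above the yellow handle (finger at column 264, handle top at about (266,280)), with the neighbouring tools well clear. I'll descend and grip.

Emit:
jog_arm:
  increments:
    - [[0,0,0.6,0,0,0,1],[-0.03,0,0.6,0,0,0,1],[0,0,0.6,0,0,0,1],[0,0,0.6,0,0,0,1],[0,0,0.6,0,0,0,1]]

```text
time: 3.9
tool_pos: [0.4319, -0.3026, 0.1602]
tcp_rot: [-0.204, -3.134, -0.001]
wrist_force: [0.4, -0.5, 0.9]
width: 0.997
grip_force: 0.0
```

Emit:
jog_arm:
  increments:
    - [[0,0,0.6,0,0,0,1],[0,0,0.5,0,0,0,1],[0,0,0.4,0,0,0,1],[0,0,0.2,0,0,0,1],[0,0,0,0,0,0,1]]

```text
time: 4.32
tool_pos: [0.4312, -0.3021, 0.1087]
tcp_rot: [-0.203, -3.132, -0.003]
wrist_force: [0.5, 0.2, 0.2]
width: 0.998
grip_force: 0.0
```

Emit:
jog_arm:
  increments:
    - [[0,0,0,0,0,0,-1],[0,0,0,0,0,0,-1],[0,0,0,0,0,0,-1],[0,0,0,0,0,0,-1],[0,0,0,0,0,0,-1]]
  force: 40

```text
time: 4.73
tool_pos: [0.4326, -0.3032, 0.1112]
tcp_rot: [0.204, 3.134, -0.001]
wrist_force: [-0.6, -0.0, -0.4]
width: 0.299
grip_force: 0.0
```

Emit:
jog_arm:
  increments:
    - [[0,0,0,0,0,0,-1],[0,0,0,0,0,0,-1],[0,0,0,0,0,0,-1],[0,0,0,0,0,0,-1],[0,0,0,0,0,0,-1]]
  force: 100

```text
time: 5.15
tool_pos: [0.4327, -0.3033, 0.1112]
tcp_rot: [0.204, 3.134, -0.001]
wrist_force: [-0.7, -0.5, 6.7]
width: 0.194
grip_force: 97.5
```

```bash
python3 -c "
from h import *
go(.4315,-.304,.109,82.6)"
```

```text
t 5.15 pos [ 0.4327 -0.3033  0.1112] yaw 82.57 tilt [ 0.0011 -0.0009] F [-0.7427 -0.4632  6.6528] w 0.194 g 97.46662974357605 q6 -2.0995815833260676
units [ 0.0361 -0.0277  0.0749] turn z -0.0052952125732517175
```

Emit:
jog_arm:
  increments:
    - [[0,0,-0.5,0,0,0,-1],[0,0,-0.9,0,0,0,-1],[0,0,-0.9,0,0,0,-1],[0,0,-0.9,0,0,0,-1],[0,0,-0.9,0,0,0,-1]]

```text
time: 5.57
tool_pos: [0.4317, -0.3025, 0.2338]
tcp_rot: [-0.204, -3.134, -0.001]
wrist_force: [0.7, -0.7, -0.9]
width: 0.198
grip_force: 98.6
```

Emit:
jog_arm:
  increments:
    - [[0,0.5,0,0,0,0,-1],[0,0.9,0,0,0,-0.89,-1],[0,0.9,0,0,0,-0.89,-1],[0,0.9,0,0,0,-0.89,-1],[0,0.9,0,0,0,-0.9,-1]]

```text
time: 5.98
tool_pos: [0.4326, -0.179, 0.2324]
tcp_rot: [0.389, -3.117, -0.001]
wrist_force: [1.1, 0.3, -0.0]
width: 0.195
grip_force: 98.6
```

```bash
python3 -c "
from h import *
go(.4745,.1045,.2,104)
p,d=viewer.read_camera('side'); crop(p,180,150,320,270,5,'pics/s2.png')"
```

```text
t 5.9833 pos [ 0.4326 -0.179   0.2324] yaw 104.23 tilt [-0.0009  0.0008] F [ 1.126   0.3147 -0.0422] w 0.195 g 98.64483118057251 q6 -2.2651058089216103
units [-3.6778  8.8152  1.0855] turn z 0.03888681184671583
```

View pics/s2.png

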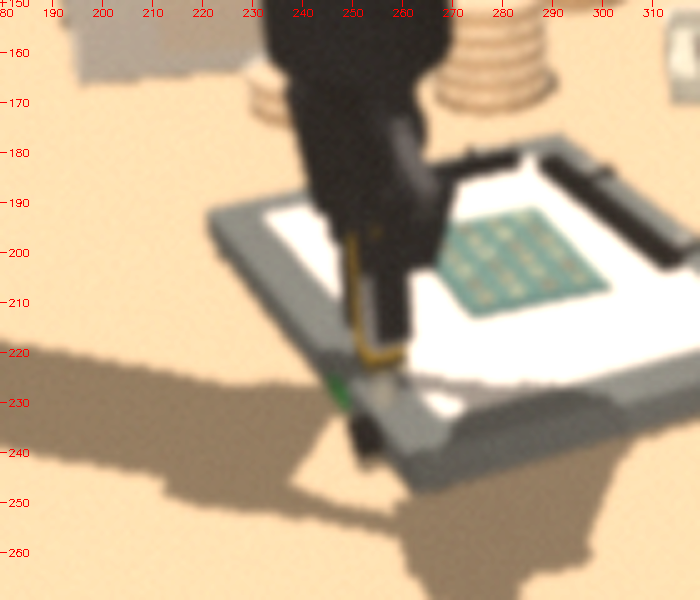

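The pusher is held upright in the fingers, with its tip near (256,229). Next I'll move behind the plate's near edge.

Emit:
jog_arm:
  increments:
    - [[-0.37,0.88,0,0,0,0.04,-1],[-0.37,0.88,0,0,0,0,-1],[-0.37,0.88,0,0,0,0,-1],[-0.37,0.88,0,0,0,0,-1],[-0.37,0.88,0,0,0,0,-1]]

```text
time: 6.45
tool_pos: [0.4548, -0.0377, 0.2324]
tcp_rot: [0.375, -3.118, -0.001]
wrist_force: [1.6, -0.1, -0.9]
width: 0.195
grip_force: 98.7
```

Emit:
jog_arm:
  increments:
    - [[-0.37,0.88,0.1,0,0,0,-1],[-0.37,0.88,0.2,0,0,0,-1],[-0.37,0.88,0.3,0,0,0,-1],[-0.37,0.88,0.3,0,0,0,-1],[-0.37,0.88,0.2,0,0,0,-1]]

```text
time: 6.87
tool_pos: [0.4769, 0.1037, 0.1986]
tcp_rot: [0.375, -3.117, 0.0]
wrist_force: [0.5, -0.4, -1.3]
width: 0.194
grip_force: 98.7
```

```bash
python3 -c "
from h import *
go(.4745,.1045,.139,104)
"
```

```text
t 6.8667 pos [0.4769 0.1037 0.1986] yaw 103.73 tilt [-0.0022 -0.0004] F [ 0.4589 -0.3868 -1.3475] w 0.194 g 98.70669364929199 q6 -1.6474709900891964
units [0.0661 0.0455 1.9865] turn z -0.04459292683034022
```

Going down to TCP z 0.139, then a settle and a look.

Emit:
jog_arm:
  increments:
    - [[0.07,0.04,0.5,0,0,-0.04,-1],[0,0,0.5,0,0,0,-1],[0,0,0.5,0,0,0,-1],[0,0,0.3,0,0,0,-1],[0,0,0.18,0,0,0,-1]]

```text
time: 7.28
tool_pos: [0.4741, 0.1028, 0.1388]
tcp_rot: [0.382, -3.115, 0.0]
wrist_force: [-0.5, 0.4, -0.8]
width: 0.193
grip_force: 98.7
```

Emit:
jog_arm:
  increments:
    - [[0,0,0,0,0,0,-1],[0,0,0,0,0,0,-1],[0,0,0,0,0,0,-1],[0,0,0,0,0,0,-1],[0,0,0,0,0,0,-1]]

```text
time: 7.7
tool_pos: [0.4763, 0.1029, 0.1419]
tcp_rot: [-0.382, 3.117, 0.0]
wrist_force: [1.2, -0.2, -0.8]
width: 0.196
grip_force: 98.7
```

```bash
python3 -c "
from h import *
go(.4745,.1045,.139,104)
p,d=viewer.read_camera('side'); crop(p,220,170,350,245,6,'a.png')
t,d=viewer.read_camera('top'); crop(t,168,155,308,245,4,'b.png')
a=cv2.imread('a.png');b=cv2.imread('b.png');a=cv2.resize(a,None,fx=.9,fy=.6) if 0 else a
cv2.imwrite('pics/s3.png',a); cv2.imwrite('b3.png',b)
"
```

```text
t 7.7 pos [0.4763 0.1029 0.1419] yaw 103.97 tilt [0.0017 0.0003] F [ 1.2096 -0.1769 -0.8   ] w 0.196 g 98.7140142917633 q6 -1.6530427884024341
units [0.0469 0.0673 0.0961] turn z -0.005333190197340798
```

View pics/s3.png

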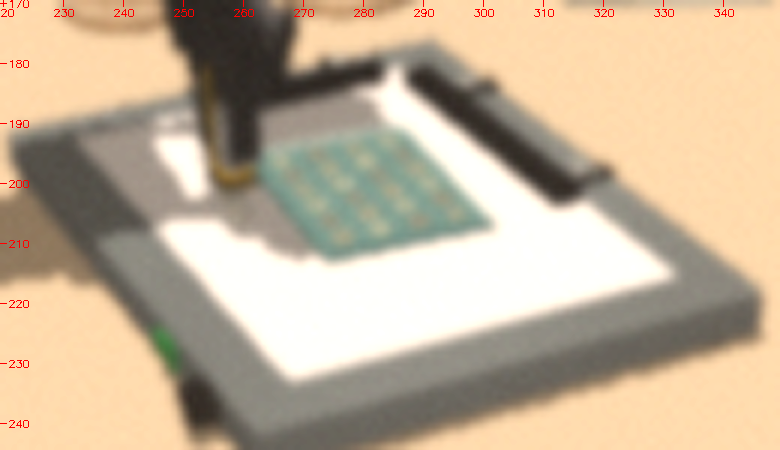

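The tip stands about 10 px short of the near edge's middle (edge from (264,195) to (274,213)). I'll lower it 3 mm and push slowly.

Emit:
jog_arm:
  increments:
    - [[0,0,0.1,0,0,0,-1],[-0.15,0,0,0,0,0,-1],[-0.15,0,0,0,0,0,-1],[-0.15,0,0,0,0,0,-1],[-0.12,0,0,0,0,0,-1]]

```text
time: 8.22
tool_pos: [0.4931, 0.1072, 0.1381]
tcp_rot: [-0.382, 3.118, 0.0]
wrist_force: [0.4, -0.1, -1.1]
width: 0.198
grip_force: 98.7
```

Emit:
jog_arm:
  increments:
    - [[-0.12,0,0,0,0,0,-1],[-0.12,0,0,0,0,0,-1],[-0.12,0,0,0,0,0,-1],[-0.12,0,0,0,0,0,-1],[-0.12,0,0,0,0,0,-1]]

```text
time: 8.63
tool_pos: [0.51, 0.1115, 0.1379]
tcp_rot: [0.383, -3.118, 0.0]
wrist_force: [0.4, 0.0, -0.2]
width: 0.199
grip_force: 98.7
```

```bash
cat >> h.py <<'E'
BC=np.array([.5386,.1163]); A=np.radians(14); EX=np.array([np.cos(A),np.sin(A)]); EY=np.array([-EX[1],EX[0]])
def loc(n=4):
    F=[];P=[]
    for i in range(n):
        s=read_state(); F.append(s['wrist_force']); P.append(s['tool_pos']); I=viewer.read_camera('top' if i%2==0 else 'side')[0]
        (globals().__setitem__('T',I) if i%2==0 else globals().__setitem__('S',I))
    s=read_state(); F.append(s['wrist_force']); P.append(s['tool_pos'])
    p=np.mean(P[-2:],0); f=np.mean(F,0); d=p[:2]-BC
    np.set_printoptions(precision=4,suppress=True)
    print('t',s['time'],'loc',d@EX,d@EY,'z',p[2],'Floc',f[:2]@EX,f[:2]@EY,f[2],'sd',np.std(F,0),'w',s['width'])
def teal(n,z=.038):
    I=globals()['T' if n=='top' else 'S']; h=cv2.cvtColor(I,cv2.COLOR_BGR2HSV)
    return h
E
python3 -c "
from h import *
loc()
"
```

```text
t 8.8333 loc -0.028942106938027765 0.0021906861631003213 z 0.1380034691436536 Floc 0.547573206709584 -0.015901502755105566 -0.46748381530092803 sd [0.3608 0.4129 0.4321] w 0.19485837053138713
```

Emit:
jog_arm:
  increments:
    - [[-0.1,0,0,0,0,0,-1],[-0.08,0,0,0,0,0,-1],[-0.08,0,0,0,0,0,-1],[-0.07,0,0,0,0,0,-1],[-0.07,0,0,0,0,0,-1]]

```text
time: 9.25
tool_pos: [0.5216, 0.1143, 0.138]
tcp_rot: [0.383, -3.118, 0.0]
wrist_force: [-0.8, 0.1, -0.6]
width: 0.198
grip_force: 98.7
```

```bash
python3 -c "
from h import *
loc(2)
crop(T,168,155,308,245,4,'b.png'); crop(S,220,170,350,240,5,'a.png')
a=cv2.imread('a.png');b=cv2.imread('b.png'); 
a=a[:, :650]; w=max(a.shape[1],b.shape[1])
f=lambda i:cv2.copyMakeBorder(i,0,0,0,w-i.shape[1],0)
o=np.vstack([f(a),f(b)]); o=cv2.resize(o,None,fx=600/o.shape[0],fy=600/o.shape[0]); cv2.imwrite('pics/s4.png',o)
"
```

```text
t 9.35 loc -0.01659092902894179 0.002199541410281583 z 0.1381000898473603 Floc -0.3241979524348887 0.26407767693859574 -0.8018687592109105 sd [0.4745 0.4234 0.2112] w 0.1976337236770088Traceback (most recent call last):
  File "<string>", line 4, in <module>
    crop(T,168,155,308,245,4,'b.png'); crop(S,220,170,350,240,5,'a.png')
         ^
NameError: name 'T' is not defined
```

Emit:
jog_arm:
  increments:
    - [[-0.04,0,0,0,0,0,-1],[-0.04,0,0,0,0,0,-1],[-0.04,0,0,0,0,0,-1],[0,0,0,0,0,0,-1],[0,0,0,0,0,0,-1]]

```text
time: 9.77
tool_pos: [0.525, 0.1152, 0.138]
tcp_rot: [-0.383, 3.118, 0.0]
wrist_force: [1.2, -0.0, -0.6]
width: 0.195
grip_force: 98.7
```

```bash
cat >> h.py <<'E'
def shot(name):
    T=viewer.read_camera('top')[0]; S=viewer.read_camera('side')[0]
    crop(T,168,155,308,245,4,'b.png'); crop(S,220,170,350,240,5,'a.png')
    a=cv2.imread('a.png');b=cv2.imread('b.png'); w=max(a.shape[1],b.shape[1])
    f=lambda i:cv2.copyMakeBorder(i,0,0,0,w-i.shape[1],0)
    o=np.vstack([f(a),f(b)]); cv2.imwrite(name,cv2.resize(o,None,fx=600/o.shape[0],fy=600/o.shape[0]))
E
python3 -c "
from h import *
loc(2); shot('pics/s4.png')
"
```

```text
t 9.8667 loc -0.013468496609121122 0.002213004705325127 z 0.1380414562974736 Floc 0.3501122889288171 0.008101677699438443 -0.3573383738106744 sd [0.6855 0.3449 0.2338] w 0.19768788916972
```

View pics/s4.png

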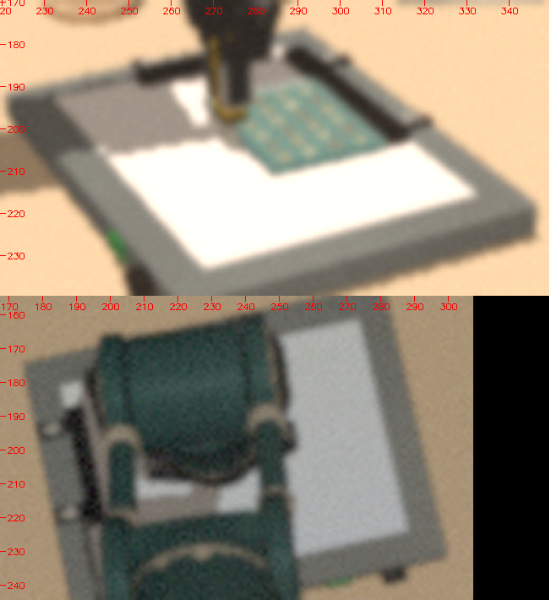

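The side view shows the plate almost at the long stop, with a thin gap near (295,188). The top view is hidden by the arm. I'll creep in small steps.

Emit:
jog_arm:
  increments:
    - [[-0.03,0,0,0,0,0,-1],[-0.03,0,0,0,0,0,-1],[-0.02,0,0,0,0,0,-1],[0,0,0,0,0,0,-1],[0,0,0,0,0,0,-1]]

```text
time: 10.38
tool_pos: [0.5271, 0.1157, 0.1379]
tcp_rot: [0.383, -3.118, 0.0]
wrist_force: [-1.1, -0.1, -0.6]
width: 0.192
grip_force: 98.7
```

```bash
python3 -c "
from h import *
loc(3)
"
```

```text
t 10.5333 loc -0.011266756168183463 0.0022249771209249015 z 0.13792660008876495 Floc -0.6007295214943467 0.121766619744312 -0.6605133361213071 sd [0.4119 0.2384 0.0316] w 0.19339914924929139
```

Emit:
jog_arm:
  increments:
    - [[-0.02,0,0,0,0,0,-1],[-0.02,0,0,0,0,0,-1],[0,0,0,0,0,0,-1],[0,0,0,0,0,0,-1],[0,0,0,0,0,0,-1]]

```text
time: 10.95
tool_pos: [0.5276, 0.1159, 0.1376]
tcp_rot: [0.382, -3.116, 0.0]
wrist_force: [-3.2, -0.8, 0.3]
width: 0.199
grip_force: 98.7
```

```bash
python3 -c "
from h import *
loc(3)
"
```

```text
t 11.1 loc -0.010788928217059634 0.0022386437581845145 z 0.13754932619622873 Floc -4.045662734942286 0.16622945371393658 0.22292776960799043 sd [0.6134 0.2416 0.0668] w 0.1994746139124102
```

Emit:
jog_arm:
  increments:
    - [[-0.006,0,0,0,0,0,-1],[0,0,0,0,0,0,-1],[0,0,0,0,0,0,-1],[0,0,0,0,0,0,-1],[0,0,0,0,0,0,-1]]

```text
time: 11.52
tool_pos: [0.5277, 0.1159, 0.1376]
tcp_rot: [0.382, -3.116, 0.0]
wrist_force: [-4.9, -1.1, 1.3]
width: 0.199
grip_force: 98.8
```

Emit:
jog_arm:
  increments:
    - [[0,0,0,0,0,0,-1],[0,0,0,0,0,0,-1],[0,0,0,0,0,0,-1],[0,0,0,0,0,0,-1],[0,0,0,0,0,0,-1]]

```text
time: 11.93
tool_pos: [0.5277, 0.1159, 0.1376]
tcp_rot: [0.382, -3.116, 0.0]
wrist_force: [-5.6, -0.6, -0.5]
width: 0.196
grip_force: 98.8
```

```bash
python3 -c "
from h import *
loc(4); shot('pics/s5.png')
"
```

```text
t 12.1333 loc -0.010716714245783729 0.0022382486732073063 z 0.1375260856546976 Floc -5.5047353119786075 0.14278497660938078 0.14662185510766643 sd [0.3514 0.4326 0.432 ] w 0.19917368385326373
```

View pics/s5.png

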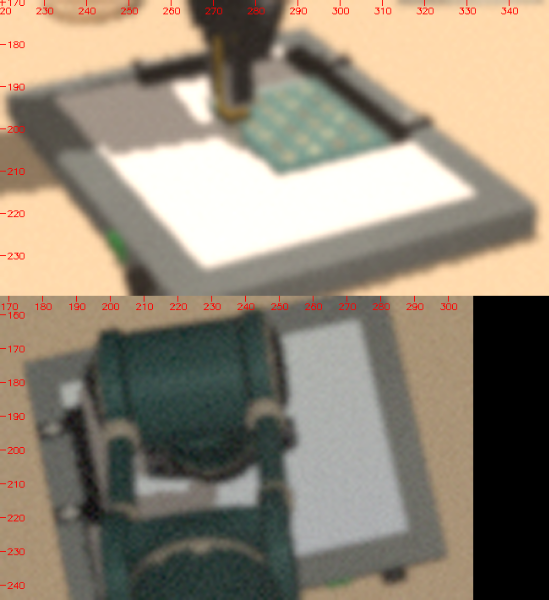

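The plate lies flush along the long stop, pressed at about 5.5 N for over a second. Next I'll back off and go round to its −y edge.

Emit:
jog_arm:
  increments:
    - [[0.1,0,0,0,0,0,-1],[0.27,0,0,0,0,0,-1],[0.3,0,0,0,0,0,-1],[0,-0.4,0,0,0,0,-1],[0,-0.6,0,0,0,0,-1]]

```text
time: 12.65
tool_pos: [0.5159, 0.0823, 0.1383]
tcp_rot: [-0.386, 3.116, 0.0]
wrist_force: [1.6, 0.7, -0.6]
width: 0.198
grip_force: 98.8
```

Emit:
jog_arm:
  increments:
    - [[0,-0.6,0,0,0,0,-1],[0,-0.6,0,0,0,0,-1],[0,-0.6,0,0,0,0,-1],[-0.3,0,0,0,0,0,-1],[-0.6,0,0,0,0,0,-1]]

```text
time: 13.07
tool_pos: [0.5548, 0.0346, 0.138]
tcp_rot: [0.378, -3.118, 0.0]
wrist_force: [0.4, -0.0, -0.5]
width: 0.2
grip_force: 98.7
```

Emit:
jog_arm:
  increments:
    - [[-0.6,0,0,0,0,0,-1],[-0.4,0,0,0,0,0,-1],[-0.1,0,0,0,0,0,-1],[0,0,0,0,0,0,-1],[0,0,0,0,0,0,-1]]

```text
time: 13.48
tool_pos: [0.5871, 0.0442, 0.1378]
tcp_rot: [0.383, -3.117, -0.0]
wrist_force: [-0.8, -0.3, -0.9]
width: 0.201
grip_force: 98.7
```

```bash
python3 -c "
from h import *
loc(4); shot('pics/s6.png')
"
```

```text
t 13.6833 loc 0.02919054615139029 -0.08167800641747325 z 0.13778113417949595 Floc 0.04865667514370134 0.016629815041879308 -0.7245011986754125 sd [0.7899 0.3445 0.1446] w 0.19755803685225387
```

View pics/s6.png

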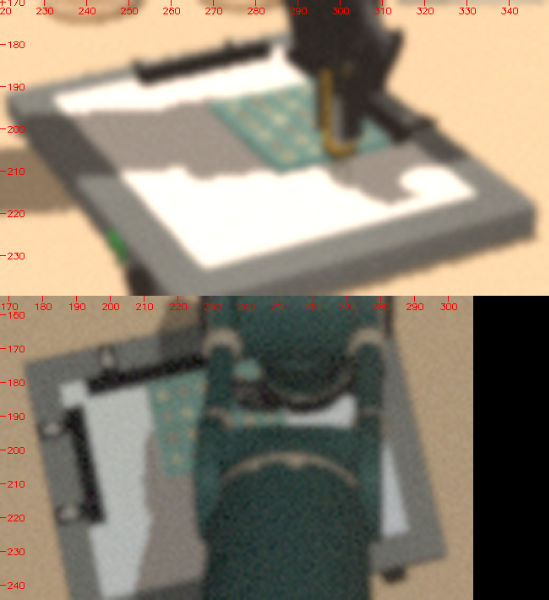

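The plate is still flush on the long stop, its left edge near column 213 in the top view. The tip is about 20 mm short of the right edge. I'll push along +y with a slight drift toward the long stop.

Emit:
jog_arm:
  increments:
    - [[0,0.12,0,0,0,0,-1],[0,0.12,0,0,0,0,-1],[0,0.12,0,0,0,0,-1],[0,0.12,0,0,0,0,-1],[-0.01,0.12,0,0,0,0,-1]]

```text
time: 14.2
tool_pos: [0.5833, 0.0623, 0.138]
tcp_rot: [0.383, -3.118, -0.0]
wrist_force: [-0.2, -0.7, -0.5]
width: 0.193
grip_force: 98.7
```

Emit:
jog_arm:
  increments:
    - [[-0.01,0.12,0,0,0,0,-1],[-0.01,0.12,0,0,0,0,-1],[-0.01,0.12,0,0,0,0,-1],[-0.01,0.12,0,0,0,0,-1],[-0.01,0.12,0,0,0,0,-1]]

```text
time: 14.62
tool_pos: [0.5806, 0.0799, 0.138]
tcp_rot: [-0.383, 3.118, -0.0]
wrist_force: [-0.1, -0.2, -0.3]
width: 0.2
grip_force: 98.7
```

```bash
python3 -c "
from h import *
loc(4)
"
```

```text
t 14.8167 loc 0.03190183403381184 -0.04552340958667905 z 0.1379648551629239 Floc -0.23871434675132547 0.125214496428119 -0.4903236468033089 sd [0.1588 0.4101 0.5217] w 0.19953866381113025
```

Emit:
jog_arm:
  increments:
    - [[-0.01,0.12,0,0,0,0,-1],[-0.01,0.12,0,0,0,0,-1],[-0.01,0.12,0,0,0,0,-1],[-0.01,0.12,0,0,0,0,-1],[-0.01,0.12,0,0,0,0,-1]]

```text
time: 15.23
tool_pos: [0.5776, 0.0978, 0.138]
tcp_rot: [0.383, -3.118, 0.0]
wrist_force: [0.3, -1.0, -1.2]
width: 0.195
grip_force: 98.7
```

Emit:
jog_arm:
  increments:
    - [[-0.01,0.1,0,0,0,0,-1],[-0.01,0.1,0,0,0,0,-1],[-0.01,0.08,0,0,0,0,-1],[-0.01,0.06,0,0,0,0,-1],[-0.01,0.05,0,0,0,0,-1]]

```text
time: 15.65
tool_pos: [0.5763, 0.1094, 0.138]
tcp_rot: [-0.383, 3.118, -0.0]
wrist_force: [-0.3, 0.4, 0.1]
width: 0.195
grip_force: 98.7
```

```bash
python3 -c "
from h import *
loc(4); shot('pics/s7.png')
"
```

```text
t 15.85 loc 0.034920883940582806 -0.01600741827532649 z 0.13798904543939952 Floc 0.01326843930714035 -0.07753442643588278 -0.420451597293339 sd [0.4093 0.5592 0.304 ] w 0.19748397973459944
```

View pics/s7.png

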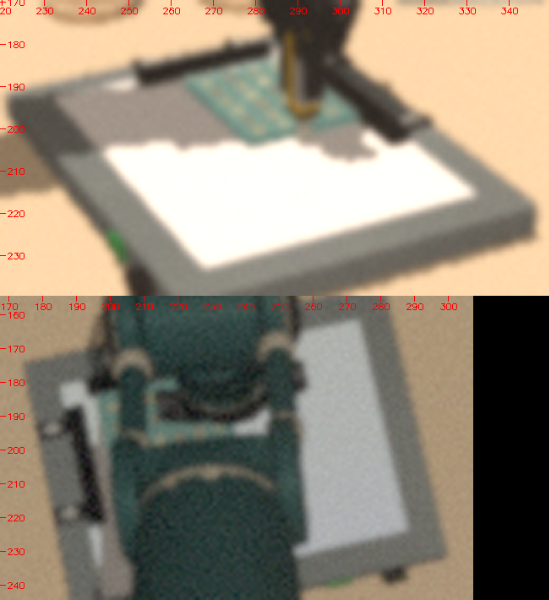

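The plate is still along the long stop and close to the short stop, with its left edge near column 197. That's 11 pictures viewed, one over the limit of 10. I won't view any more and will rely on numbers from here.

Emit:
jog_arm:
  increments:
    - [[-0.005,0.06,0,0,0,0,-1],[-0.005,0.06,0,0,0,0,-1],[-0.005,0.05,0,0,0,0,-1],[-0.005,0.04,0,0,0,0,-1],[0,0.04,0,0,0,0,-1]]

```text
time: 16.37
tool_pos: [0.5751, 0.1167, 0.138]
tcp_rot: [-0.383, 3.118, -0.0]
wrist_force: [0.4, -0.1, 0.2]
width: 0.202
grip_force: 98.7
```

```bash
python3 -c "
from h import *
loc(3)
"
```

```text
t 16.5167 loc 0.03551603966877371 -0.008363700609779758 z 0.13799233480035145 Floc -0.27459318566324514 -0.3119974523111484 -0.48341295928373024 sd [0.4785 0.1827 0.4692] w 0.19563304095704648
```

Emit:
jog_arm:
  increments:
    - [[-0.005,0.03,0,0,0,0,-1],[0,0.03,0,0,0,0,-1],[0,0.03,0,0,0,0,-1],[0,0.02,0,0,0,0,-1],[0,0,0,0,0,0,-1]]

```text
time: 16.93
tool_pos: [0.5744, 0.1199, 0.138]
tcp_rot: [-0.383, 3.118, 0.0]
wrist_force: [-0.6, 0.3, -0.8]
width: 0.197
grip_force: 98.7
```

```bash
python3 -c "
from h import *
loc(3)
"
```

```text
t 17.0833 loc 0.03563976292569705 -0.00521661376445477 z 0.13798608945886637 Floc -0.031914064688844807 -0.012108608597731352 -0.5757595821904872 sd [0.3797 0.3647 0.4417] w 0.19528834754092994
```

Emit:
jog_arm:
  increments:
    - [[0,0.02,0,0,0,0,-1],[0,0.02,0,0,0,0,-1],[0,0.02,0,0,0,0,-1],[0,0,0,0,0,0,-1],[0,0,0,0,0,0,-1]]

```text
time: 17.5
tool_pos: [0.5741, 0.1214, 0.138]
tcp_rot: [-0.383, 3.118, -0.0]
wrist_force: [-0.1, -1.0, -0.8]
width: 0.197
grip_force: 98.7
```

```bash
python3 -c "
from h import *
loc(3)
"
```

```text
t 17.65 loc 0.035658978079364474 -0.0036169289279609604 z 0.1379876950192857 Floc 0.03050887626385714 -1.1356693114277365 -0.6744729079453874 sd [0.3488 0.4148 0.3877] w 0.1997001548338699
```

Emit:
jog_arm:
  increments:
    - [[0,0.02,0,0,0,0,-1],[0,0,0,0,0,0,-1],[0,0,0,0,0,0,-1],[0,0,0,0,0,0,-1],[0,0,0,0,0,0,-1]]

```text
time: 18.07
tool_pos: [0.574, 0.1217, 0.138]
tcp_rot: [-0.383, 3.118, -0.001]
wrist_force: [1.3, -5.1, -0.3]
width: 0.193
grip_force: 98.6
```

```bash
python3 -c "
from h import *
loc(3)
"
```

```text
t 18.2167 loc 0.0356426702803607 -0.0033024434638056674 z 0.13797500841884447 Floc 0.04085660494518939 -4.931041925889707 -0.6842371063424562 sd [0.5445 0.2711 0.3254] w 0.19688547452909907
```

Emit:
jog_arm:
  increments:
    - [[0,0,0,0,0,0,-1],[0,0,0,0,0,0,-1],[0,0,0,0,0,0,-1],[0,0,0,0,0,0,-1],[0,0,0,0,0,0,-1]]

```text
time: 18.63
tool_pos: [0.574, 0.1217, 0.138]
tcp_rot: [-0.383, 3.118, -0.001]
wrist_force: [1.9, -5.1, -0.8]
width: 0.199
grip_force: 98.6
```

Emit:
jog_arm:
  increments:
    - [[0,-0.1,0,0,0,0,-1],[0,-0.3,0,0,0,0,-1],[0,-0.5,0,0,0,0,-1],[0,-0.5,-0.5,0,0,0,-1],[0,-0.5,-0.8,0,0,0,-1]]

```text
time: 19.05
tool_pos: [0.5853, 0.0664, 0.1741]
tcp_rot: [0.382, -3.111, -0.003]
wrist_force: [0.4, 0.5, -0.8]
width: 0.199
grip_force: 98.7
```

Emit:
jog_arm:
  increments:
    - [[0,-0.8,-0.8,0,0,0,-1],[0,-0.9,-0.7,0,0,0,-1],[0,-0.9,0,0,0,0,-1],[0,-0.9,0,0,0,0,-1],[0,-0.9,0,0,0,0,-1]]

```text
time: 19.47
tool_pos: [0.6201, -0.0624, 0.223]
tcp_rot: [-0.382, 3.116, 0.001]
wrist_force: [-0.1, 0.2, -1.1]
width: 0.195
grip_force: 98.7
```

```bash
cat > m.py <<'E'
from h import *
def w(lx,ly,z): 
    q=BC+np.outer(np.atleast_1d(lx),EX)+np.outer(np.atleast_1d(ly),EY); return np.c_[q,np.full(len(q),z)]
T=np.mean([viewer.read_camera('top')[0].astype(float) for _ in range(4)],0)
def prof(P):
    uv=w2px('top',P).astype(np.float32); o=cv2.remap(T.astype(np.float32),uv[None,:,0],uv[None,:,1],cv2.INTER_LINEAR)[0]
    return o
def show(name,P,ax):
    o=prof(P); print(name); print(' '.join(f'{a*1000:.0f}:{int(v[0])},{int(v[1])},{int(v[2])}' for a,v in zip(ax,o)))
xs=np.arange(.07,.096,.003)
for y in(.012,.035,.06,.085,.11): show(f'long y={y}',w(xs,0,.038)+np.r_[EY*y,0],xs)
ys=np.arange(.11,.136,.003)
for x in(0.003,.03,.05,.07): show(f'short x={x}',np.c_[(BC+x*EX)+np.outer(ys,EY),np.full(len(ys),.038)],ys)
xs=np.arange(-.02,.01,.003)
for y in(.02,.06,.1): show(f'near y={y}',w(xs,0,.038)+np.r_[EY*y,0],xs)
s=read_state(); print(s['time'],s['tool_pos'])
E
python3 m.py; python3 -c "
from h import *
go(.4327,-.3033,.24,82.57)"
```

```text
long y=0.012
70:84,91,77 73:85,93,77 76:83,90,72 79:79,86,69 82:68,74,62 85:51,55,48 88:34,38,37 91:26,29,30 94:26,29,29
long y=0.035
70:76,88,86 73:78,88,81 76:80,88,74 79:79,85,69 82:70,76,64 85:53,56,50 88:34,36,35 91:26,26,27 94:24,26,26
long y=0.06
70:84,95,82 73:83,93,78 76:83,91,74 79:80,87,71 82:69,75,63 85:52,56,49 88:35,36,35 91:27,26,27 94:23,25,25
long y=0.085
70:81,88,76 73:81,89,73 76:82,89,71 79:79,86,70 82:69,75,63 85:52,56,49 88:33,34,33 91:24,23,26 94:28,28,30
long y=0.11
70:87,104,99 73:86,99,89 76:83,93,77 79:80,87,71 82:68,73,62 85:51,55,49 88:36,38,36 91:28,29,29 94:27,28,28
short x=0.003
110:83,93,79 113:83,92,76 116:84,91,73 119:82,87,71 122:69,74,64 125:52,54,49 128:34,36,35 131:26,27,28 134:25,27,28
short x=0.03
110:76,88,86 113:78,88,80 116:80,89,74 119:79,86,70 122:70,75,64 125:52,56,50 128:36,37,36 131:28,29,29 134:26,29,29
short x=0.05
110:79,93,88 113:80,91,81 116:82,90,73 119:80,87,71 122:70,76,64 125:52,57,50 128:32,34,32 131:23,24,25 134:25,26,27
short x=0.07
110:87,104,99 113:86,99,91 116:83,93,79 119:81,88,72 122:72,78,66 125:54,57,50 128:34,35,35 131:27,28,28 134:26,26,29
near y=0.02
-20:128,129,128 -17:129,131,130 -14:129,130,129 -11:125,127,125 -8:114,117,113 -5:99,104,94 -2:89,95,79 1:84,93,79 4:83,96,89 7:81,97,95
near y=0.06
-20:131,132,130 -17:130,132,130 -14:129,131,130 -11:127,130,127 -8:115,119,115 -5:100,105,95 -2:88,94,78 1:85,92,76 4:84,93,78 7:84,95,83
near y=0.1
-20:131,133,131 -17:131,133,131 -14:128,132,129 -11:123,127,124 -8:112,116,111 -5:97,102,92 -2:86,92,76 1:83,90,71 4:84,91,73 7:84,91,75
19.6667 [ 0.61948196 -0.061893    0.22176277]
t 19.6667 pos [ 0.6195 -0.0619  0.2218] yaw 103.87 tilt [-0.0004  0.0013] F [-0.9764  0.2985 -0.2015] w 0.196 g 98.71276259422302 q6 -1.953578438341016
units [ 7.9732 -6.3194 -0.616 ] turn z 3.549449054245038
```

Along both stops the edge brightness is uniform, with no bright sliver, so the plate is square and flush. Next I'll turn back and return to the rack.

Emit:
jog_arm:
  increments:
    - [[0,0,-0.15,0,0,0.89,-1],[0,0,-0.15,0,0,0.89,-1],[0,0,-0.15,0,0,0.89,-1],[0,0,-0.15,0,0,0.88,-1],[0,0,0,0,0,0,-1]]

```text
time: 20.08
tool_pos: [0.6197, -0.0599, 0.2408]
tcp_rot: [0.202, 3.134, 0.001]
wrist_force: [-0.1, -0.5, -1.0]
width: 0.197
grip_force: 98.7
```

```bash
python3 -c "
from h import *
go(.4327,-.3033,.24,82.57)"
```

```text
t 20.0833 pos [ 0.6197 -0.0599  0.2408] yaw 82.64 tilt [0.0012 0.0008] F [-0.1098 -0.5184 -0.9632] w 0.197 g 98.67700695991516 q6 -1.579459938071364
units [ 5.1436 -8.8456  0.0138] turn z 0.010874299570301579
```

Emit:
jog_arm:
  increments:
    - [[0.4,-0.7,0,0,0,0,-1],[0.52,-0.9,0,0,0,0,-1],[0.52,-0.9,0,0,0,0,-1],[0.52,-0.9,0,0,0,0,-1],[0.52,-0.9,0,0,0,0,-1]]

```text
time: 20.5
tool_pos: [0.5283, -0.1794, 0.2395]
tcp_rot: [-0.193, -3.135, -0.001]
wrist_force: [0.2, -0.4, 0.3]
width: 0.198
grip_force: 98.7
```

Emit:
jog_arm:
  increments:
    - [[0.52,-0.9,0,0,0,0,-1],[0.52,-0.9,0,0,0,0,-1],[0.52,-0.9,0,0,0,0,-1],[0.52,-0.9,0,0,0,0,-1],[0.58,-0.95,0,0,0,0,-1]]

```text
time: 20.92
tool_pos: [0.4321, -0.3048, 0.2397]
tcp_rot: [0.194, 3.135, 0.001]
wrist_force: [1.4, 0.1, -0.5]
width: 0.199
grip_force: 98.7
```

Emit:
jog_arm:
  increments:
    - [[0,0,0.5,0,0,0,-1],[0,0,0.5,0,0,0,-1],[0,0,0.5,0,0,0,-1],[0,0,0,0,0,0,-1],[0,0,0,0,0,0,-1]]

```text
time: 21.33
tool_pos: [0.4323, -0.3038, 0.1939]
tcp_rot: [-0.197, -3.133, -0.003]
wrist_force: [-0.4, -0.1, -0.1]
width: 0.196
grip_force: 98.7
```

```bash
python3 -c "
from h import *
go(.4327,-.3033,.145,82.57)"
```

```text
t 21.3333 pos [ 0.4323 -0.3038  0.1939] yaw 82.82 tilt [-0.0022  0.0022] F [-0.4151 -0.1193 -0.1143] w 0.196 g 98.69179129600525 q6 -2.1057299602099375
units [-0.0166  0.0153  1.6284] turn z 0.041774774308377026
```

Emit:
jog_arm:
  increments:
    - [[-0.01,0.01,0.4,0,0,0.04,-1],[0,0,0.4,0,0,0,-1],[0,0,0.4,0,0,0,-1],[0,0,0.3,0,0,0,-1],[0,0,0,0,0,0,-1]]

```text
time: 21.75
tool_pos: [0.4317, -0.3035, 0.147]
tcp_rot: [-0.206, -3.131, -0.004]
wrist_force: [-0.1, -0.2, -0.8]
width: 0.198
grip_force: 98.7
```

Emit:
jog_arm:
  increments:
    - [[0,0,0,0,0,0,-1],[0,0,0,0,0,0,-1],[0,0,0,0,0,0,-1],[0,0,0,0,0,0,-1],[0,0,0,0,0,0,-1]]

```text
time: 22.17
tool_pos: [0.4335, -0.3051, 0.1506]
tcp_rot: [0.207, 3.134, -0.001]
wrist_force: [0.2, 0.4, -0.5]
width: 0.197
grip_force: 98.7
```

```bash
python3 -c "
from h import *
go(.4327,-.3033,.1112,82.57)"
```

```text
t 22.1667 pos [ 0.4335 -0.3051  0.1506] yaw 82.45 tilt [ 0.001  -0.0008] F [ 0.2037  0.3801 -0.5462] w 0.197 g 98.6823034286499 q6 -2.099101304368105
units [0.0364 0.0551 1.3147] turn z -0.02068868986648435
```

Emit:
jog_arm:
  increments:
    - [[0.04,0.055,0,0,0,0,-1],[0,0,0.15,0,0,0,-1],[0,0,0.2,0,0,0,-1],[0,0,0.2,0,0,0,-1],[0,0,0.1,0,0,0,-1]]

```text
time: 22.58
tool_pos: [0.432, -0.3028, 0.1295]
tcp_rot: [-0.207, -3.134, -0.0]
wrist_force: [-0.3, -1.2, -0.3]
width: 0.203
grip_force: 98.9
```

```bash
python3 -c "
from h import *
loc(3);go(.4327,-.3033,.1112,82.57)"
```

```text
t 22.7333 loc -0.2048462680825354 -0.381107395276901 z 0.1297488489866651 Floc 0.05912136763964191 -1.273083761954202 -0.8340313800381554 sd [0.4593 0.4418 0.4185] w 0.19551839691668482
t 22.7333 pos [ 0.4321 -0.303   0.1299] yaw 82.45 tilt [-0.0005  0.0001] F [ 0.7103 -0.5691 -0.7432] w 0.196 g 98.55175495147705 q6 -2.097600714065999
units [-0.0221 -0.0061  0.6242] turn z -0.019578748165045567
```

Emit:
jog_arm:
  increments:
    - [[-0.02,-0.02,0.05,0,0,0,-1],[0,0,0.1,0,0,0,-1],[0,0,0.1,0,0,0,-1],[0,0,0.1,0,0,0,-1],[0,0,0,0,0,0,-1]]

```text
time: 23.15
tool_pos: [0.4322, -0.3033, 0.1191]
tcp_rot: [-0.207, -3.134, -0.001]
wrist_force: [-0.7, 0.2, -0.8]
width: 0.198
grip_force: 98.6
```

```bash
python3 -c "
from h import *
loc(3);go(.4327,-.3033,.1112,82.57)"
```

```text
t 23.3 loc -0.2044381295212663 -0.38166497874019334 z 0.11976523856944254 Floc -0.3481390952939489 -0.15345175520467244 -0.46129724894867175 sd [0.4463 0.4302 0.4841] w 0.1959792507817085
t 23.3 pos [ 0.4326 -0.3035  0.1199] yaw 82.45 tilt [-0.0003  0.0003] F [-0.6969 -0.9484 -0.8008] w 0.196 g 98.58716011047363 q6 -2.0979492130023014
units [-0.001   0.0079  0.2888] turn z -0.02054164751091747
```

In the hole and free. I'll go down the rest of the way.

Emit:
jog_arm:
  increments:
    - [[0,0,0.08,0,0,0,-1],[0,0,0.08,0,0,0,-1],[0,0,0.07,0,0,0,-1],[0,0,0.03,0,0,0,-1],[0,0,0,0,0,0,-1]]

```text
time: 23.72
tool_pos: [0.4325, -0.3034, 0.1118]
tcp_rot: [-0.207, -3.134, -0.001]
wrist_force: [-0.4, -0.0, -0.1]
width: 0.199
grip_force: 98.6
```

```bash
python3 -c "
from h import *
loc(3);go(.4327,-.3033,.1112,82.57)"
```

```text
t 23.8667 loc -0.2043543517402081 -0.3818272151472602 z 0.1121355010365117 Floc 0.25983431843239463 0.24895446183319297 0.23790389000274317 sd [0.4007 0.3229 0.3231] w 0.1961854083767053
t 23.8667 pos [ 0.4327 -0.3037  0.1122] yaw 82.44 tilt [-0. -0.] F [0.0999 0.2949 0.422 ] w 0.196 g 98.59364032745361 q6 -2.0979435852189776
units [0.0027 0.012  0.0329] turn z -0.020882140130531468
```

Emit:
jog_arm:
  increments:
    - [[0,0,0.03,0,0,0,-1],[0,0,0.01,0,0,0,-1],[0,0,0,0,0,0,-1],[0,0,0,0,0,0,-1],[0,0,0,0,0,0,-1]]

```text
time: 24.28
tool_pos: [0.4329, -0.3038, 0.1113]
tcp_rot: [0.207, 3.134, -0.0]
wrist_force: [-0.6, -0.7, 1.0]
width: 0.197
grip_force: 99.1
```

Emit:
jog_arm:
  increments:
    - [[0,0,0,0,0,0,1],[0,0,0,0,0,0,1],[0,0,0,0,0,0,1],[0,0,0,0,0,0,1],[0,0,0,0,0,0,1]]
  force: 20

```text
time: 24.7
tool_pos: [0.4327, -0.3036, 0.1109]
tcp_rot: [-0.207, -3.135, -0.0]
wrist_force: [0.0, 0.4, 0.7]
width: 0.891
grip_force: 0.0
```

Emit:
jog_arm:
  increments:
    - [[0,0,0,0,0,0,1],[0,0,0,0,0,0,1],[0,0,-0.2,0,0,0,1],[0,0,-0.5,0,0,0,1],[0,0,-0.7,0,0,0,1]]

```text
time: 25.12
tool_pos: [0.4314, -0.3026, 0.1518]
tcp_rot: [-0.207, -3.131, -0.004]
wrist_force: [0.8, -0.2, 0.5]
width: 0.999
grip_force: 0.0
```

Emit:
jog_arm:
  increments:
    - [[0,0,-0.9,0,0,0,1],[0,0,-0.9,0,0,0,1],[0,0,-0.9,0,0,0,1],[0,0,-0.9,0,0,0,1],[0,0,-0.9,0,0,0,1]]

```text
time: 25.53
tool_pos: [0.4325, -0.3035, 0.2899]
tcp_rot: [0.207, 3.134, -0.0]
wrist_force: [-0.1, -0.6, 0.4]
width: 0.999
grip_force: 0.0
```

Emit:
jog_arm:
  increments:
    - [[0.6,0.8,0,0,0,0,1],[0,0.9,0,0,0,0,1],[0,0.9,0,0,0,0,1],[0,0.9,0,0,0,0,1],[0,0.9,0,0,0,0,1]]

```text
time: 25.95
tool_pos: [0.432, -0.1693, 0.2887]
tcp_rot: [0.208, 3.134, -0.001]
wrist_force: [0.3, 0.5, -0.1]
width: 0.998
grip_force: 0.0
```

```bash
python3 m.py | tail -8; python3 -c "
from h import *
np.set_printoptions(precision=4,suppress=True)
s0=np.load('side0.npz')['p']
S=viewer.read_camera('side')[0]; T=viewer.read_camera('top')[0]
cols=dict(yellow=((18,120,90),(32,255,255)),orange=((4,150,90),(14,255,255)),green=((50,100,40),(75,255,255)))
for nm,I in(('before',s0),('after',S)):
    h=cv2.cvtColor(cv2.GaussianBlur(I,(3,3),0),cv2.COLOR_BGR2HSV)[260:335,240:340]
    for k,(a,b) in cols.items():
        m=cv2.inRange(h,a,b); v,u=np.where(m)
        print(nm,k,len(u),u.min()+240,u.max()+240,v.min()+260,v.max()+260,u.mean()+240,v.mean()+260) if len(u) else print(nm,k,0)
go(.43,-.2,.25)"
```

```text
110:82,97,92 113:81,94,85 116:80,89,75 119:77,84,68 122:67,74,62 125:51,55,48 128:32,33,33 131:23,26,25 134:25,25,26
near y=0.02
-20:124,126,124 -17:124,126,124 -14:124,126,124 -11:119,121,118 -8:110,113,109 -5:95,100,90 -2:84,90,76 1:80,89,75 4:78,90,83 7:77,91,90
near y=0.06
-20:124,126,124 -17:123,126,123 -14:124,125,124 -11:119,121,120 -8:109,112,108 -5:93,98,89 -2:84,90,75 1:80,87,70 4:80,88,74 7:79,89,79
near y=0.1
-20:124,126,125 -17:124,126,124 -14:122,124,122 -11:117,120,118 -8:106,110,106 -5:92,97,87 -2:83,88,73 1:79,86,68 4:77,84,68 7:78,86,71
26.15 [ 0.43228851 -0.17003585  0.288479  ]
before yellow 257 262 273 277 304 267.8093385214008 289.7626459143969
before orange 231 273 294 276 303 290.034632034632 289.5238095238095
before green 199 309 316 276 301 312.4723618090452 288.1859296482412
after yellow 240 263 272 277 304 267.8375 289.4458333333333
after orange 234 264 294 276 303 289.8034188034188 289.6923076923077
after green 200 309 317 276 301 312.495 288.235
t 26.25 pos [ 0.4323 -0.171   0.2883] yaw 82.44 tilt [ 0.0004 -0.0008] F [ 0.2855 -0.4871  0.0142] w 0.999 g 0.0 q6 -1.86870947201979
units [-0.052  -0.966   1.2778] turn z None
```

```bash
python3 -c "
from workcell import bot
print(bot.finish_job())"
```

```text
the job is handed in; nothing more can be done
None
```

The plate measures flush against both stops (long stop pressed first at about 5.5 N, short stop at about 5 N), the pusher is fully down in its original hole, and the job was handed in at about 26 s; I viewed 11 pictures, one over the limit of 10.

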